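# Swap the light filter in a push-push filter block

### The arm

A 6-joint arm with a two-finger parallel gripper is mounted at the origin on a cart in front of the work surface, level with it; the furniture and walls round the work are solid. World frame = base frame: x ahead of the robot, y to its left, z up, the work surface at z = 0. Lengths are in m, angles in rad, forces in N, time in s.
With the tool pointing down it reaches from about 0.375 to 0.975 m from the base axis. Payload 3.8 kg.
Tool frame: the origin (TCP) lies at the very end of the fingers, on their centre line; the grasp point (between the pads) lies 19 mm behind it; z points along the fingers, y is the line along which they close (so a half turn about z gives the same grasp; the last joint's range is limited). The gripper opens to 85 mm and grips with 20 to 120 N. Pads are 22 mm wide; open, the fingers measure 114 mm over their backs; the gripper's body (76 mm by 85 mm) begins 54 mm behind the grasp point. The pads swing forward as they close: fully open they stand 13 mm farther back than shut.
Start: joints at [0.687, 0.264, 1.604, -0, 1.274, -0.037], TCP at [0.506, 0.447, 0.231] pointing down, gripper open.
Joint ranges: [-2.63, 2.63], [-0.94, 2.18], [0.31, 2.57], [-1.31, 4.45], [0, 2.66], [-2.55, 2.55]. Speed limits (rad/s): [2.57, 2.57, 3.14, 3.14, 3.14, 3.14].

### API

Orientations are given as a rotation vector (axis times angle).
In Python, from workcell import read_state, read_camera, calibration, finish_job gives the robot as it stands.
- The arm moves only by the tool step_arm, never from a script. Its argument "commands" is a list of rows, each an object of numbers: "fingers": the gripper's target within -1 to 1 (shut at 1, half-way at 0, fully open at -1); "dx", "dy", "dz": the shift along the tool's x, y, z in m; "roll": the turn about the tool's z in degrees. In form: [{"fingers": .., "dx": .., "dy": .., "dz": .., "roll": ..}, ...]. A call has 1 to 8 rows; each row is the pose to reach, as a shift and turn from the pose commanded when the call began, along the tool's axes at that moment; what a row does not reach only later rows make up. A row lasts 1/8 s, in which the tool goes at most 62.5 mm and 10.7 degrees, less where a joint would pass 70% of its speed; a pose out of reach is approached as far as the arm can. A call with a gripper value outside its range is refused whole. The fingers move at their own pace and stop on an object; "squeeze" is the grip in N (left out, the last holds). Time passes only in rows, so rows that repeat a pose let the fingers close. It gives the time, the measured TCP pose, the force, the opening and the grip force at its end, in the units of the state.
- read_state(): the state, without advancing time (a new reading comes with each control period).
- read_camera(name): name is "scene" or "side" or "wrist"; returns (picture, depth): 384x512x3 uint8, blue, green, red; 384x512 float32, m along the optical axis (not along the pixel's ray), 0 where there is no reading.
- calibration(name): a dict with "intrinsics" (3x3 intrinsics, pixels), "world_to_cam" (4x4, takes a point from world to camera coordinates). Camera axes: x right, y up, looking along -z (the intrinsics and any distortion apply to the point x, -y, -z); pixel columns grow to the right and rows downward; lengths in m; the calibration is good to about 2 mm. A picture is of the moment at which its call begins: read the wrist's pose just before it. calibration takes no time and is no camera call; for the wrist camera it gives the pose at the moment of the call.
- finish_job(): hands the job in; it is judged then, once.
The state is a dict: "time": time; "q": joint angles; "joint_vel": joint speeds; "joint_torque": joint torques, N m; "tool_pos": TCP position; "tcp_rot": TCP orientation; "wrist_force": force on the tool from outside, world axes, zero at the start; "torque": the same for the moment, N m; "width": opening from 0.0 (shut) to 1.0 (fully open); "grip_force": force on a finger pad.
Only numpy, scipy, OpenCV 4.12 (cv2) and the standard library are available. Lean on these libraries where they do the work, as an engineer would, in place of code of your own. Each camera call takes 0.05 s, during which the arm holds its last target. There are 200 camera calls.

### The job

The red filter is latched down in the light path of the white filter block. First press its red cap all the way in and let go, so that it unlatches and springs up; then press the green cap all the way in and let go, so that the green filter stays latched down. Leave the blue filter up as it is.

Things in the scene. Friction and masses are not known exactly. Their poses are not given: they have to be found in the camera images.
- red_cap (a point): Middle of the top face of the red square push cap (36 x 36 x 8 mm, axes parallel to its sides, z up); latched down at the start. Three caps in a row along their y axis, 56 mm apart, in varying order, on a fixed white block (64 x 200 mm, top 72 mm above the table). Push-push latch, moves straight down: top face at 108 mm above the table when up, 98.5 latched, 83 at the hard stop.
- green_cap (a point): Middle of the top face of the green push cap, the same as the red; up at the start. To switch any cap, press its middle until its top is at 86 mm or lower (the stop may be reached), then let go: an up cap comes back to 98.5 mm and stays latched, a latched one springs up to 108 mm. A press that ends higher may change nothing. Spring 3 to 6 N, plus 6 N at 0.1 m/s; press at 0.1 m/s or slower.
- blue_cap (a point): Middle of the top face of the blue push cap, the same as the red; up (108 mm) at the start, to be left up.

How it is judged:
By the outcome, as a careful person would: the job done as asked, in the order asked, and still so for the second after the job is handed in, with the robot touching nothing.
It also fails if it takes over 29 s, if anything falls off the work surface, if the arm or the gripper's body presses on something with over 40 N, if the wrist force passes 120 N, or if a joint passes its speed limit or range.

## Working session

There is one attempt and no reset: what is moved stays moved. The work goes in short steps, Python scripts to look and compute and a tool call to move; the robot and the scene stay as the last step left them, time stands still between calls to the robot, and variables do not carry over. Pictures are saved under pics/ and viewed, at most 10 in all, crops included, and the job is handed in when it is done.

Besides the shell and the picture viewer there is one more tool, called after ">>>" by a JSON object that holds its "name" and its "arguments", one argument or row to a line. step_arm: Moves the arm, as the interface text tells. Its arguments: {"type":"object","properties":{"commands":{"type":"array","items":{"type":"object","properties":{"fingers":{"type":"number"},"dx":{"type":"number"},"dy":{"type":"number"},"dz":{"type":"number"},"roll":{"type":"number"}}}},"squeeze":{"type":"number"}},"required":["commands"]}

```bash
mkdir -p pics
cat > h.py <<'E'
import numpy as np, cv2
from workcell import read_state, read_camera, calibration, finish_job
def locate(name, img, dep, cal=None, hs={'red':.0985,'green':.108,'blue':.108}):
    c=cal or calibration(name); K=np.array(c['intrinsics']); T=np.linalg.inv(np.array(c['world_to_cam']))
    hsv=cv2.cvtColor(img,cv2.COLOR_BGR2HSV); H,S,V=cv2.split(hsv); out={}
    for n,m in dict(red=(H<8)|(H>172),green=(H>45)&(H<85),blue=(H>98)&(H<130)).items():
        m=(m&(S>110)&(V>50)).astype(np.uint8)
        k,l,st,ce=cv2.connectedComponentsWithStats(m)
        for i in np.argsort(-st[1:,4])[:2]+1:
            if st[i,4]<40: continue
            v,u=np.where(l==i); d=dep[v,u]; ok=d>0; u,v,d=u[ok],v[ok],d[ok]
            P=np.stack([(u-K[0,2])/K[0,0]*d,-(v-K[1,2])/K[1,1]*d,-d,np.ones_like(d)])
            W=(T@P)[:3]
            if not W.size: print(name,n,'nodepth',st[i]);continue
            zt=np.percentile(W[2],90); top=W[:,abs(W[2]-zt)<.004]
            (cx,cy),wh,a=cv2.minAreaRect((top[:2].T*1000).astype(np.float32))
            print(name,n,'px',ce[i].round(),'n',st[i,4],'ztop',zt.round(4),'ctr',np.round([cx,cy],1),'wh',np.round(wh,1),'ang',round(a,1))
            out.setdefault(n,(cx,cy,zt))
    return out
E
python3 - <<'E'
from h import *
ims=[]
for n in('scene','side','wrist'):
    c=calibration(n); i,d=read_camera(n); print(n,{k:v for k,v in c.items() if k not in('intrinsics','world_to_cam')}); locate(n,i,d,c); ims.append(i)
cv2.imwrite('pics/a.png',cv2.resize(np.vstack([np.hstack(ims[:2]),np.hstack([ims[2],ims[2]*0])]),(800,600)))
s=read_state();print(s)
E
```

```text
scene {}
scene red px [230. 198.] n 241 ztop 0.0999 ctr [516.1 115.9] wh [37.  34.7] ang 12.4
scene red px [469. 219.] n 175 ztop 0.1197 ctr [ 646.1 -268.1] wh [18.8 19.8] ang 84.0
scene green px [258. 199.] n 177 ztop 0.1089 ctr [529.   62.5] wh [36.3 35.4] ang 15.2
scene green px [400. 278.] n 163 ztop 0.0161 ctr [ 572.1 -195.5] wh [44.4 13.2] ang 8.9
scene blue px [465. 267.] n 2113 ztop 0.065 ctr [ 648.4 -284. ] wh [ 61.1 143.4] ang 87.3
scene blue px [505. 129.] n 433 ztop 0.1299 ctr [1098.4 -245.3] wh [30.3  6. ] ang 18.0
side {}
side red px [265. 179.] n 300 ztop 0.1006 ctr [518.6 117.1] wh [34.8 36.5] ang 13.0
side green px [254. 201.] n 194 ztop 0.1094 ctr [531.2  62.3] wh [33.7 36.8] ang 13.8
side green px [192. 345.] n 129 ztop 0.0163 ctr [ 573.6 -196. ] wh [38.9 10.7] ang 13.9
side blue px [ 82. 344.] n 272 ztop 0.0894 ctr [ 449.8 -300.9] wh [26.6 25.3] ang 25.0
side blue px [275. 154.] n 254 ztop 0.109 ctr [505.4 172. ] wh [35.3 37.4] ang 12.0
wrist {}
{'time': 0.15, 'q': array([ 6.87084686e-01,  2.64592179e-01,  1.60505567e+00, -1.82704796e-05,
        1.27369057e+00, -3.68800412e-02]), 'joint_vel': array([-0.00151732, -0.00324652, -0.00503219, -0.00171726,  0.00053259,
       -0.00189969]), 'joint_torque': array([-8.14973318e-04, -5.15905881e+01, -3.67959237e+01, -2.36861997e-04,
        8.04458134e-03,  1.61718841e-06]), 'tool_pos': array([0.50526314, 0.44674167, 0.23024239]), 'tcp_rot': array([-1.29048788e+00, -2.86347092e+00,  2.46841713e-03]), 'wrist_force': array([-1.39305648,  0.08408275, -0.38573637]), 'torque': array([0.01011075, 0.00586305, 0.00846643]), 'grip_force': 0.0, 'width': 1.0006803520788745}
```

View pics/a.png

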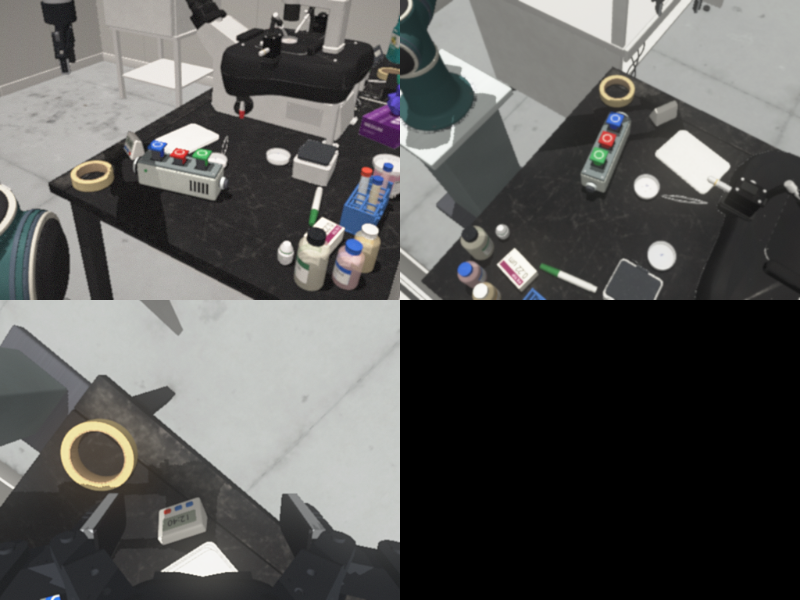

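The views show the caps in a row, blue, red, green, in order of decreasing y. Side-view pixels are blue (275,154), red (265,179) and green (254,201). The measured heights and the 56 mm spacing match the spec. Next I move above red with the fingers shut, rolled 28.5° so they close across the row.

>>> {"name": "step_arm", "arguments": {
  "commands": [
    {"fingers": 1, "dx": -0.04, "dy": -0.033, "dz": 0.01, "roll": 8},
    {"fingers": 1, "dx": -0.085, "dy": -0.07, "dz": 0.02, "roll": 16},
    {"fingers": 1, "dx": -0.13, "dy": -0.107, "dz": 0.03, "roll": 24},
    {"fingers": 1, "dx": -0.175, "dy": -0.144, "dz": 0.04, "roll": 28.5},
    {"fingers": 1, "dx": -0.22, "dy": -0.181, "dz": 0.05, "roll": 28.5},
    {"fingers": 1, "dx": -0.255, "dy": -0.2106, "dz": 0.05, "roll": 28.5},
    {"fingers": 1, "dx": -0.255, "dy": -0.2106, "dz": 0.05, "roll": 28.5},
    {"fingers": 1, "dx": -0.255, "dy": -0.2106, "dz": 0.05, "roll": 28.5}
  ],
  "squeeze": 40
}}

```text
time: 1.15
tool_pos: [0.5169, 0.1168, 0.1813]
tcp_rot: [-1.957, -2.457, -0.001]
wrist_force: [0.4, 0.3, -0.2]
width: 0.005
grip_force: 0.0
```

Run:
```python
from h import *
from scipy.spatial.transform import Rotation as R
s=read_state();print(s['time'],s['tool_pos'],s['width'],s['wrist_force']);print(R.from_rotvec(s['tcp_rot']).as_matrix().round(3))
ims=[]
for n in('scene','side','wrist'):
    c=calibration(n); i,d=read_camera(n); locate(n,i,d,c); ims.append(i)
cv2.imwrite('pics/b.png',np.hstack([cv2.resize(ims[0][100:292,130:322],(400,400)),cv2.resize(ims[1][90:250,180:340],(400,400))]))
cv2.imwrite('pics/w.png',ims[2])
```

```text
1.15 [0.51685846 0.11677257 0.18129149] 0.004690213677512705 [ 0.41040337  0.30120153 -0.20316664]
[[-0.224  0.975  0.   ]
 [ 0.975  0.224  0.001]
 [ 0.001  0.    -1.   ]]
scene red px [230. 198.] n 237 ztop 0.0999 ctr [515.5 115.4] wh [34.5 34.4] ang 10.3
scene red px [469. 219.] n 174 ztop 0.1198 ctr [ 645.9 -268.4] wh [19.8 20.3] ang 61.9
scene green px [401. 278.] n 159 ztop 0.0162 ctr [ 571.9 -195.2] wh [43.3 12.9] ang 8.3
scene green px [258. 200.] n 152 ztop 0.1089 ctr [529.2  62.9] wh [36.3 34. ] ang 13.0
scene blue px [465. 267.] n 2104 ztop 0.0651 ctr [ 648.3 -283.7] wh [ 61.8 143.8] ang 87.4
scene blue px [505. 129.] n 435 ztop 0.13 ctr [1100.6 -246.2] wh [31.6  5.6] ang 16.0
side red px [265. 179.] n 299 ztop 0.0999 ctr [518.5 117.2] wh [34.9 36.3] ang 13.5
side green px [254. 203.] n 168 ztop 0.109 ctr [531.3  61. ] wh [33.6 33.7] ang 14.4
side green px [192. 345.] n 129 ztop 0.0167 ctr [ 573.8 -196. ] wh [39.5 10.4] ang 12.7
side blue px [ 82. 344.] n 272 ztop 0.0896 ctr [ 449.5 -300.3] wh [26.7 25.2] ang 12.4
side blue px [276. 154.] n 250 ztop 0.11 ctr [506.8 171.8] wh [32.3 36.4] ang 13.0
wrist red px [261. 197.] n 1663 ztop 0.0991 ctr [518.9 117.5] wh [35.3 35.8] ang 13.9
wrist red px [261. 200.] n 449 ztop 0.0996 ctr [519.  117.1] wh [16.9 16.7] ang 33.6
wrist blue px [261. 119.] n 2110 ztop 0.1084 ctr [506.4 171.5] wh [35.5 35.1] ang 13.1
wrist blue px [261. 120.] n 585 ztop 0.1087 ctr [506.2 171.6] wh [16.5 16.9] ang 13.9
```

View pics/b.png

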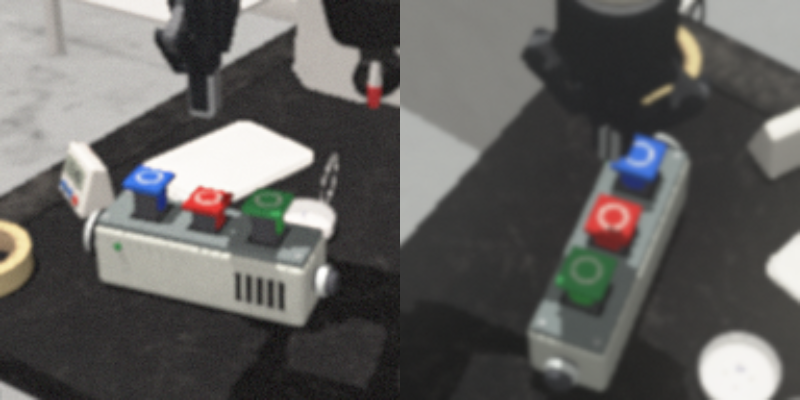

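View pics/w.png

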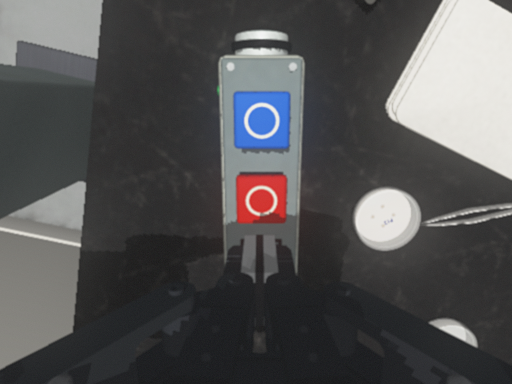

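The wrist view shows the red cap at (261,200) and blue at (261,120), with the fingers lined up along the row. Red measures (518.9, 117.4), so I correct by 2 mm and go down slowly.

>>> {"name": "step_arm", "arguments": {
  "commands": [
    {"fingers": 1, "dy": 0.002, "dz": 0.035},
    {"fingers": 1, "dy": 0.002, "dz": 0.065},
    {"fingers": 1, "dy": 0.002, "dz": 0.075},
    {"fingers": 1, "dy": 0.002, "dz": 0.082},
    {"fingers": 1, "dy": 0.002, "dz": 0.088},
    {"fingers": 1, "dy": 0.002, "dz": 0.094},
    {"fingers": 1, "dy": 0.002, "dz": 0.097},
    {"fingers": 1, "dy": 0.002, "dz": 0.097}
  ]
}}

```text
invalid input
```

>>> {"name": "step_arm", "arguments": {
  "commands": [
    {"fingers": 1, "dx": 0, "dy": 0.002, "dz": 0.035, "roll": 0},
    {"fingers": 1, "dx": 0, "dy": 0.002, "dz": 0.065, "roll": 0},
    {"fingers": 1, "dx": 0, "dy": 0.002, "dz": 0.075, "roll": 0},
    {"fingers": 1, "dx": 0, "dy": 0.002, "dz": 0.082, "roll": 0},
    {"fingers": 1, "dx": 0, "dy": 0.002, "dz": 0.088, "roll": 0},
    {"fingers": 1, "dx": 0, "dy": 0.002, "dz": 0.094, "roll": 0},
    {"fingers": 1, "dx": 0, "dy": 0.002, "dz": 0.097, "roll": 0},
    {"fingers": 1, "dx": 0, "dy": 0.002, "dz": 0.097, "roll": 0}
  ],
  "squeeze": 40
}}

```text
time: 2.3
tool_pos: [0.5191, 0.1177, 0.0858]
tcp_rot: [-1.956, -2.458, -0.002]
wrist_force: [-3.0, 1.2, 5.2]
width: -0.0
grip_force: 2.6
```

>>> {"name": "step_arm", "arguments": {
  "commands": [
    {"fingers": 1, "dx": 0, "dy": 0, "dz": 0.002, "roll": 0},
    {"fingers": 1, "dx": 0, "dy": 0, "dz": 0.003, "roll": 0},
    {"fingers": 1, "dx": 0, "dy": 0, "dz": 0.003, "roll": 0}
  ],
  "squeeze": 40
}}

```text
time: 2.68
tool_pos: [0.5193, 0.1177, 0.0831]
tcp_rot: [1.956, 2.458, 0.002]
wrist_force: [-4.1, -0.2, 5.7]
width: 0.003
grip_force: 2.8
```

Red is at its stop (83 mm). Now I release straight up and look.

>>> {"name": "step_arm", "arguments": {
  "commands": [
    {"fingers": 1, "dx": 0, "dy": 0, "dz": -0.01, "roll": 0},
    {"fingers": 1, "dx": 0, "dy": 0, "dz": -0.02, "roll": 0},
    {"fingers": 1, "dx": 0, "dy": 0, "dz": -0.04, "roll": 0},
    {"fingers": 1, "dx": 0, "dy": 0, "dz": -0.07, "roll": 0},
    {"fingers": 1, "dx": 0, "dy": 0, "dz": -0.1, "roll": 0},
    {"fingers": 1, "dx": 0, "dy": 0, "dz": -0.1, "roll": 0},
    {"fingers": 1, "dx": 0, "dy": 0, "dz": -0.1, "roll": 0}
  ],
  "squeeze": 40
}}

```text
time: 3.55
tool_pos: [0.5186, 0.1169, 0.1812]
tcp_rot: [1.956, 2.458, 0.0]
wrist_force: [-0.4, -0.3, -0.1]
width: -0.0
grip_force: 0.0
```

Run:
```python
from h import *
for n in('scene','side','wrist'):
    c=calibration(n); i,d=read_camera(n); locate(n,i,d,c)
print(read_state()['tool_pos'],read_state()['time'])
```

```text
scene red px [230. 194.] n 222 ztop 0.1091 ctr [514.2 115.6] wh [34.8 33.9] ang 10.2
scene red px [469. 219.] n 172 ztop 0.1199 ctr [ 646.5 -267.6] wh [19.5 19.9] ang 63.8
scene green px [400. 278.] n 161 ztop 0.0163 ctr [ 572.2 -195.2] wh [45.2 13.9] ang 7.9
scene green px [258. 200.] n 158 ztop 0.1089 ctr [529.7  61.4] wh [37.3 35.3] ang 7.9
scene blue px [465. 267.] n 2105 ztop 0.0652 ctr [ 648.3 -283.9] wh [ 61.4 142. ] ang 87.4
scene blue px [505. 129.] n 435 ztop 0.1301 ctr [1098.1 -244.7] wh [31.   5.9] ang 20.4
side red px [265. 176.] n 323 ztop 0.1091 ctr [518.3 116.9] wh [34.5 37. ] ang 14.0
side green px [254. 203.] n 163 ztop 0.109 ctr [531.5  61.3] wh [33.5 34.1] ang 11.8
side green px [192. 345.] n 127 ztop 0.0164 ctr [ 573.3 -194.9] wh [39.4 11.6] ang 8.7
side blue px [ 82. 344.] n 272 ztop 0.0894 ctr [ 449.6 -300.2] wh [27.  25.1] ang 8.7
side blue px [171. 378.] n 242 ztop 0.0645 ctr [ 592.2 -256.4] wh [43.9 21.2] ang 34.2
wrist red px [260. 201.] n 1801 ztop 0.1083 ctr [518.9 117.2] wh [35.3 35.8] ang 13.6
wrist red px [260. 204.] n 483 ztop 0.1087 ctr [518.7 117.4] wh [16.3 16.7] ang 11.7
wrist blue px [260. 118.] n 2165 ztop 0.1084 ctr [506.4 171.5] wh [35.4 35.4] ang 12.9
wrist blue px [260. 119.] n 585 ztop 0.1088 ctr [506.1 171.6] wh [16.4 16.1] ang 13.3
[0.51777122 0.11681296 0.17983055] 3.7
```

Red has sprung up to 108 mm. Green lies 56 mm along −tool x.

>>> {"name": "step_arm", "arguments": {
  "commands": [
    {"fingers": 1, "dx": -0.03, "dy": 0, "dz": 0, "roll": 0},
    {"fingers": 1, "dx": -0.056, "dy": 0, "dz": 0, "roll": 0},
    {"fingers": 1, "dx": -0.056, "dy": 0, "dz": 0.02, "roll": 0},
    {"fingers": 1, "dx": -0.056, "dy": 0, "dz": 0.045, "roll": 0},
    {"fingers": 1, "dx": -0.056, "dy": 0, "dz": 0.062, "roll": 0},
    {"fingers": 1, "dx": -0.056, "dy": 0, "dz": 0.07, "roll": 0},
    {"fingers": 1, "dx": -0.056, "dy": 0, "dz": 0.077, "roll": 0},
    {"fingers": 1, "dx": -0.056, "dy": 0, "dz": 0.084, "roll": 0}
  ],
  "squeeze": 40
}}

```text
time: 4.7
tool_pos: [0.5308, 0.0625, 0.098]
tcp_rot: [-1.955, -2.458, 0.002]
wrist_force: [-5.8, -0.7, 7.0]
width: 0.005
grip_force: 3.6
```

>>> {"name": "step_arm", "arguments": {
  "commands": [
    {"fingers": 1, "dx": 0, "dy": 0, "dz": 0.006, "roll": 0},
    {"fingers": 1, "dx": 0, "dy": 0, "dz": 0.012, "roll": 0},
    {"fingers": 1, "dx": 0, "dy": 0, "dz": 0.016, "roll": 0},
    {"fingers": 1, "dx": 0, "dy": 0, "dz": 0.016, "roll": 0},
    {"fingers": 1, "dx": 0, "dy": 0, "dz": 0.016, "roll": 0}
  ],
  "squeeze": 40
}}

```text
time: 5.32
tool_pos: [0.5311, 0.0625, 0.083]
tcp_rot: [-1.955, -2.458, 0.001]
wrist_force: [-5.8, -1.4, 9.9]
width: -0.002
grip_force: 4.9
```

>>> {"name": "step_arm", "arguments": {
  "commands": [
    {"fingers": 1, "dx": 0, "dy": 0, "dz": -0.01, "roll": 0},
    {"fingers": 1, "dx": 0, "dy": 0, "dz": -0.02, "roll": 0},
    {"fingers": 1, "dx": 0, "dy": 0, "dz": -0.04, "roll": 0},
    {"fingers": 1, "dx": 0, "dy": 0, "dz": -0.07, "roll": 0},
    {"fingers": 1, "dx": 0, "dy": 0, "dz": -0.12, "roll": 0},
    {"fingers": 1, "dx": 0, "dy": 0, "dz": -0.15, "roll": 0},
    {"fingers": 1, "dx": 0, "dy": 0, "dz": -0.15, "roll": 0},
    {"fingers": 1, "dx": 0, "dy": 0, "dz": -0.15, "roll": 0}
  ],
  "squeeze": 40
}}

```text
time: 6.32
tool_pos: [0.531, 0.0624, 0.2307]
tcp_rot: [-1.956, -2.458, 0.001]
wrist_force: [0.3, 0.1, -0.2]
width: 0.003
grip_force: 0.0
```

Run:
```python
from h import *
ims=[]
for n in('scene','side','wrist'):
    c=calibration(n); i,d=read_camera(n); locate(n,i,d,c); ims.append(i)
cv2.imwrite('pics/c.png',np.hstack([cv2.resize(ims[0][100:292,130:322],(400,400)),cv2.resize(ims[1][90:250,180:340],(400,400))]))
print(read_state()['tool_pos'],read_state()['time'])
```

```text
scene red px [230. 194.] n 230 ztop 0.1091 ctr [515.7 115.6] wh [34.3 35. ] ang 15.6
scene red px [469. 219.] n 175 ztop 0.1198 ctr [ 647.1 -267.6] wh [21.6 19.3] ang 43.9
scene green px [258. 203.] n 175 ztop 0.0996 ctr [529.4  62.7] wh [37.8 34.1] ang 15.8
scene green px [400. 278.] n 162 ztop 0.0164 ctr [ 572.1 -196.8] wh [43.5 13.6] ang 14.9
scene blue px [465. 267.] n 2101 ztop 0.0652 ctr [ 648.6 -284. ] wh [ 61.5 144.1] ang 87.4
scene blue px [505. 129.] n 436 ztop 0.1304 ctr [1099.9 -246.9] wh [33.5  6.8] ang 11.1
side red px [265. 176.] n 316 ztop 0.1093 ctr [518.3 117.1] wh [35.7 36.4] ang 14.0
side green px [254. 204.] n 187 ztop 0.1001 ctr [531.6  62.4] wh [34.2 35.4] ang 12.8
side green px [191. 345.] n 134 ztop 0.0167 ctr [ 573.6 -195.4] wh [39.4 10.7] ang 8.1
side blue px [ 82. 344.] n 272 ztop 0.0894 ctr [ 449.6 -300.6] wh [25.7 26.5] ang 50.1
side blue px [171. 378.] n 242 ztop 0.0649 ctr [ 592.  -256.3] wh [43.9 21.4] ang 34.5
wrist red px [261. 114.] n 1437 ztop 0.1084 ctr [518.9 116.9] wh [35.4 35.6] ang 13.0
wrist red px [261. 115.] n 400 ztop 0.1088 ctr [518.9 116.9] wh [16.2 16.6] ang 12.3
wrist green px [260. 180.] n 1097 ztop 0.0992 ctr [531.3  63. ] wh [35.2 34.9] ang 13.4
wrist green px [260. 182.] n 283 ztop 0.0996 ctr [531.5  62.3] wh [16.1 15.3] ang 9.7
wrist blue px [261.  36.] n 1736 ztop 0.1084 ctr [506.6 171.3] wh [35.5 35.1] ang 12.7
wrist blue px [261.  36.] n 464 ztop 0.1087 ctr [506.6 171.6] wh [16.3 16.2] ang 59.5
[0.53023324 0.06238084 0.22939077] 6.475
```

View pics/c.png

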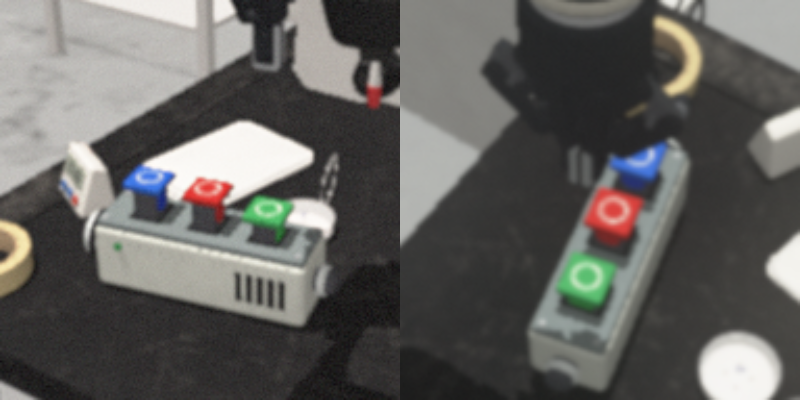

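The picture shows red up at (208,190), blue up at (150,178) and green lower, latched, at (268,208). The depth readings agree, and the gripper is clear.

```bash
python3 -c "from workcell import finish_job; print(finish_job())"
```

```text
the job is handed in; nothing more can be done
None
```

The job is handed in: red was unlatched first and is up, green is latched down (about 99 mm measured), and blue is still up, with the gripper clear after about 6.5 s.

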